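# Switch off the warming tray and lift the round roll with the tongs

### The job

Tea break at the reception desk is ending. Turn the warming tray's rotary switch anticlockwise (seen from above) until it clicks over to off, then pick up the serving tongs from the wooden board, close their jaws on the round roll and lift it at least 6 cm clear of the tray; finish holding it there, still and in the air, between the jaws of the tongs. Do not touch the roll with the gripper itself, and leave the long roll, the mug, the spray bottle and the stamp as they are.

Things in the scene. Friction and masses are not known exactly. Their poses are not given: they have to be found in the camera images.
- tray: electric warming tray, a fixed steel box 240 mm (its x) by 400 mm (its y) by 50 mm high, flat rimless top: black glass for the food and, along its +y (left) end, an 84 mm wide light grey control strip with the black switch. Origin: centre of the underside, so the top is at z = 50 mm. Look-only carrying handles stand 28 mm out at both y ends.
- switch_grip (a point): middle of the switch's finger bar, on its vertical turning axis, 21 mm above the tray's top, at (-45, 152, 71) mm in the tray's frame. The switch: a round skirt 46 mm across, 6 mm high, and on it a bar 44 mm long, 13 mm thick, 24 mm high, top 31 mm above the tray's top. The bar runs along this point's x (white line at its +x end) and turns with the switch.
- switch (a joint): switch angle, rad: 0 = on (as it starts; white line at the large dot), 1.3 = off (white line along the tray's +x, at the small dot). Grows anticlockwise seen from above; stops at both ends. Snap action: a spring holds it at either end, turning it away takes up to 0.12 N m, less and less towards halfway (0.65), past which it clicks over into the other position. Off counts above 1.15.
- roll: the round bread roll on the tray's glass: a dome 51 mm across at its widest (18 mm above its flat underside) and 43 mm high, 28 to 56 g. Origin: centre of the underside, z up.
- roll_center (a point): point on the roll's axis 20 mm above its underside.
- long_roll: the other bread on the tray's glass, an oblong roll 104 mm long (its x), 38 mm wide and 37 mm high. Origin: centre of the underside. Not wanted; leave it.
- tongs: steel serving tongs, 105 g, 250 mm long, lying on their side on the board. Two arms, left and right, pivot at the rear about a vertical pin, sprung open. Origin: on the pin axis at the underside; x along the middle of the tongs to the jaws, y across, z up. Arms: upright strips 3 to 21 mm above the underside, 2.5 mm thick; pin head and jaws 24 mm high. Centre of mass about 100 mm ahead of the pin.
- tongs_grip (a point): where to squeeze the tongs: midway between the arms, 100 mm ahead of the pin, 12 mm above the underside. The arms are straight here (75 to 127 mm ahead of the pin) and measure 60 mm over their outsides when open, about 40 mm when shut on the round roll. Squeeze along y.
- tongs_tips (a point): midway between the cupped jaws, 205 mm ahead of the pin, 12 mm above the underside. The jaws reach from 190 to 224 mm ahead of the pin; open, they are 91 mm apart inside, 98 mm over their outsides. Squeezed to w mm over the arms at tongs_grip, they are about 91 - 2.05 (60 - w) mm apart inside.
- left_jaw (a joint): how far the left arm has closed, rad: 0 = open (at rest), about 0.095 = shut on the round roll, 0.19 = fully closed. The right arm mirrors it. The spring needs about 5 N on each arm at tongs_grip to start closing, about 7.5 N when shut on the roll; more goes into the roll.
- board: fixed wooden board 300 mm (its x) by 140 mm by 12 mm high on which the tongs lie. Origin: centre of the underside.
- mug: white mug, bystander, 80 mm across, 92 mm high. Origin: centre of the underside.
- spray_bottle: pale spray bottle, bystander beyond the tray, 64 mm across, 203 mm high. Origin: centre of the underside.
- stamp: self-inking office stamp, bystander, 62 by 44 by 78 mm high. Origin: centre of the underside.
Mind the look-alikes: they are no part of the job. Leave any blue look-alike of the roll alone.

How it is judged:
By the outcome, as a careful person would: the job done as asked, in the order asked, and still so for the second after the job is handed in, while the arm keeps its last pose, push and grip.
It also fails if it takes over 53 s, if anything falls off the work surface, if the arm or the gripper's body presses on something with over 40 N, if the wrist force passes 120 N, or if a joint passes its speed limit or range.

### The arm

A 6-joint arm with a two-finger parallel gripper is mounted at the origin on the work surface. World frame = base frame: x ahead of the robot, y to its left, z up, the work surface at z = 0. Lengths are in mm, angles in rad, forces in N, time in s.
With the tool pointing down it reaches from about 275 to 750 mm from the base axis. Payload 10.2 kg.
Tool frame: the origin (TCP) lies between the finger pads; the fingertips stand 11 mm ahead of it and the grasp point (between the pads) lies 8 mm behind it; z points along the fingers, y is the line along which they close (so a half turn about z gives the same grasp; the last joint's range is limited). The gripper opens to 85 mm and grips with 20 to 120 N. Pads are 22 mm wide; open, the fingers measure 114 mm over their backs; the gripper's body (76 mm by 85 mm) begins 54 mm behind the grasp point. The pads swing forward as they close: fully open they stand 13 mm farther back than shut.
Start: joints at [-1.573, 0.313, 1.498, -0, 1.331, -0.223], TCP at [114.967, -512.263, 206.994] pointing down, gripper open.
Joint ranges: [-2.94, 2.94], [-0.97, 2.17], [0.19, 2.56], [-1.23, 4.37], [0.02, 3.11], [-2.88, 2.88]. Speed limits (rad/s): [2.39, 2.39, 3.01, 3.14, 3.14, 3.14].

### API

Orientations are given as a unit quaternion [w, x, y, z].
In Python, from rig import sense, eyes, finish_job gives the robot as it stands.
- The arm moves only by the shell command python3 -m jog 'ROWS' [FORCE]. ROWS is JSON, a list of rows, each a list of 7 numbers: the shift along the tool's x, y, z in m, then the turn, a rotation vector about the tool's x, y, z in rad, then the finger opening in m, from 0 to 0.0854. In form: [[dx, dy, dz, rx, ry, rz, gripper], ...]. A call has 1 to 5 rows; each row shifts and turns the commanded pose from where the row before left it, along the tool's axes as they then stand; what a row does not reach is not made up. A row lasts 1/10 s, in which the tool goes at most 50 mm and 8.59 degrees, less where a joint would pass 70% of its speed; a pose out of reach is approached as far as the arm can. A call is refused whole if a number of a shift passes 0.05 or a number of a turn 0.15, either way. A call with a gripper value outside its range is refused whole. The fingers move at their own pace and stop on an object; FORCE is the grip in N (left out, the last holds). Time passes only in rows, so rows that do not move let the fingers close. It gives the time, the measured TCP pose, the force, the opening and the grip force at its end, in the units of the state.
- sense(): the state, without advancing time (a new reading comes with each control period).
- eyes.capture(name): name is "scene" or "top"; returns the picture (480x640x3 uint8, red, green, blue); there is no depth.
- eyes.calibration(name): a dict with "fx", "fy", "cx", "cy" (pixels), "cam_to_world" (4x4, takes a point from camera to world coordinates). Camera axes: x right, y down, z forward; pixel columns grow to the right and rows downward; lengths in mm; the calibration is good to about 2 mm. A picture is of the moment at which its call begins. calibration takes no time and is no camera call.
- finish_job(): hands the job in; it is judged then, once.
The state is a dict: "time_s": time; "joints": joint angles; "dq": joint speeds; "tau": joint torques, N m; "eef_pos": TCP position; "ee_rot": TCP orientation; "force": force on the tool from outside, world axes, zero at the start; "wrist_torque": the same for the moment, N m; "grip_width": opening from 0.0 (shut) to 1.0 (fully open); "grip_force": force on a finger pad.
Only numpy, scipy, OpenCV 4.12 (cv2) and the standard library are available. Lean on these libraries where they do the work, as an engineer would, in place of code of your own. Each camera call takes 0.05 s, during which the arm holds its last target. There are 200 camera calls.

## Working session

There is one attempt and no reset: what is moved stays moved. The work goes in short steps, Python scripts to look and compute and a shell command to move; the robot and the scene stay as the last step left them, time stands still between calls to the robot, and variables do not carry over. Pictures are saved under pics/ and viewed, at most 10 in all, crops included, and the job is handed in when it is done.

```bash
ls; mkdir -p pics; python3 - <<'E'
from rig import sense, eyes
import cv2,numpy as np
for n in("scene","top"):
    im=eyes.capture(n); cv2.imwrite(f"pics/{n}0.png",im[:,:,::-1])
    c=eyes.calibration(n); print(n,c["fx"],c["fy"],c["cx"],c["cy"]);print(np.round(c["cam_to_world"],3).tolist())
print(sense())
E
```

```text
pics
scene 615.6707875814038 615.6707875814038 330.7803463598949 231.79500661096316
[[-0.7, 0.483, -0.526, 1323.464], [0.714, 0.477, -0.512, 824.963], [0.004, -0.734, -0.679, 1053.163], [0.0, 0.0, 0.0, 1.0]]
top 518.4924676961559 518.4924676961559 314.33645448381463 239.63988857485666
[[0.025, -0.994, 0.102, 461.408], [-0.999, -0.027, -0.018, 73.363], [0.021, -0.102, -0.995, 1271.505], [0.0, 0.0, 0.0, 1.0]]
{'time_s': 0.1, 'joints': array([-1.57341661e+00,  3.13419245e-01,  1.49834868e+00, -3.10209483e-05,
        1.33101565e+00, -2.23389126e-01]), 'dq': array([ 0.00083884, -0.00106868, -0.0019583 ,  0.00131375,  0.00183505,
       -0.00165987]), 'tau': array([ 2.78784457e-03, -4.12903690e+01, -2.60143536e+01, -1.36735171e-04,
        2.97069579e-03, -3.91162166e-05]), 'eef_pos': array([ 114.95039706, -511.9962566 ,  206.48411046]), 'ee_rot': array([-5.93361797e-04,  9.93913240e-01,  1.10164042e-01,  5.21783349e-05]), 'force': array([ 0.17576389,  0.13805245, -0.08944521]), 'wrist_torque': array([-0.02659596,  0.01751376, -0.0120512 ]), 'grip_force': 0.0, 'grip_width': 1.0005804191759717}
```

View pics/top0.png

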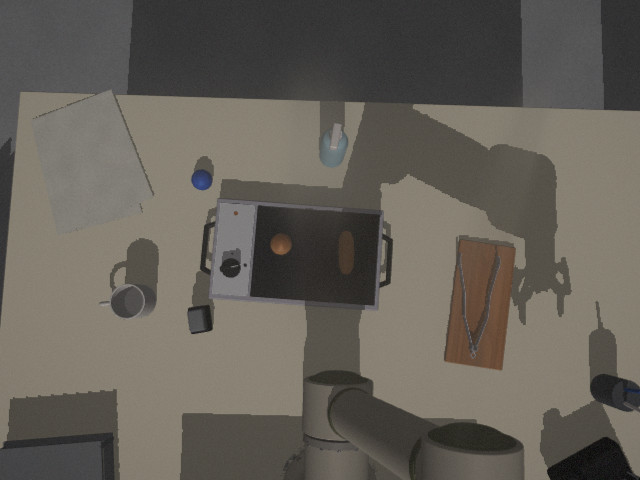

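View pics/scene0.png

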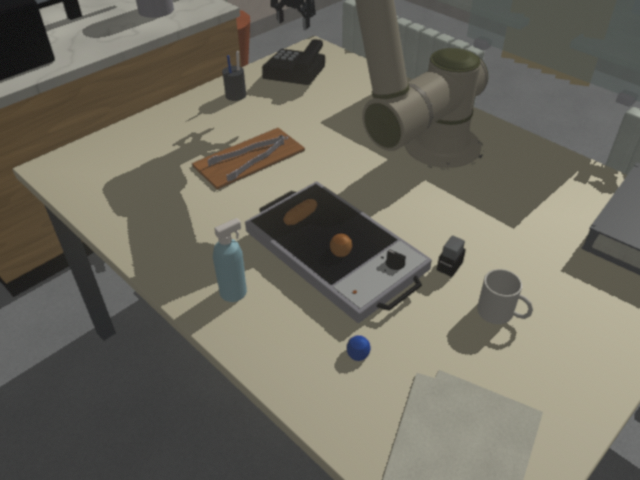

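The top view shows the tray with corners near (219,200), (383,211), (378,308) and (211,297). The switch is at (230,268), the round roll at (281,244) and the long roll at (346,252). The tongs are on the board, with the pin at about (473,352) and the jaws at about (462,250) and (498,252). The blue look-alike is at (202,180). The scene view agrees.

```bash
cat >h.py <<'E'
from rig import sense, eyes
import cv2,numpy as np
from scipy.spatial.transform import Rotation as R
def ray(n,p,z):
    c=eyes.calibration(n);T=np.array(c["cam_to_world"])
    d=T[:3,:3]@[(p[0]-c["cx"])/c["fx"],(p[1]-c["cy"])/c["fy"],1.]
    return T[:3,3]+d*(z-T[2,3])/d[2]
def proj(n,P):
    c=eyes.calibration(n);T=np.array(c["cam_to_world"])
    q=T[:3,:3].T@(np.array(P,float)-T[:3,3]);return np.array([c["fx"]*q[0]/q[2]+c["cx"],c["fy"]*q[1]/q[2]+c["cy"]])
def tool(P,yaw=None):
    """shift (mm) in tool axes to reach P; yaw of tool y axis"""
    s=sense();M=R.from_quat(np.roll(s["ee_rot"],-1)).as_matrix()
    y=M[:2,1];print("pos",np.round(s["eef_pos"],1),"z",np.round(M[:,2],3),"yaw_y",np.round(np.degrees(np.arctan2(y[1],y[0])),1),"t",s["time_s"],"q",np.round(s["joints"],2))
    print("shift tool mm",np.round(M.T@(np.array(P)-s["eef_pos"]),1))
    if yaw is not None:
        d=(yaw-np.degrees(np.arctan2(y[1],y[0]))+90)%180-90
        print("turn about tool z rad",round(-np.radians(d),3))
E
python3 - <<'E'
from h import *
im=cv2.imread("pics/top0.png");hsv=cv2.cvtColor(im,cv2.COLOR_BGR2HSV)
# tray glass
g=cv2.inRange(im,(0,0,0),(45,45,45));g[:, :180]=0;g[:180]=0;g[320:]=0;g[:,400:]=0
g=cv2.morphologyEx(g,cv2.MORPH_OPEN,np.ones((5,5)));cs=max(cv2.findContours(g,0,2)[0],key=cv2.contourArea)
b=cv2.boxPoints(cv2.minAreaRect(cs));G=np.array([ray("top",p,50) for p in b]);print("glass px",b.tolist());print(np.round(G,1).tolist(),[round(np.linalg.norm(G[i]-G[i-1]),1) for i in range(4)])
# board
m=cv2.inRange(hsv,(3,90,60),(18,255,255))
for c in cv2.findContours(m,0,2)[0]:
    if cv2.contourArea(c)>80:
        r=cv2.minAreaRect(c);print("orange",r,cv2.contourArea(c),np.round([ray("top",p,12)[:2] for p in cv2.boxPoints(r)],1).tolist())
for k,p in dict(c1=(219,200),c2=(383,211),c3=(378,308),c4=(211,297)).items():print(k,ray("top",p,50).round(1))
print("roll",ray("top",(281,244),70).round(1), ray("scene",(341,245),70).round(1),"sw",ray("top",(230,268),81).round(1),ray("scene",(397,260),75).round(1))
a=cv2.resize(im[225:380,430:530],None,fx=3.8,fy=3.8,interpolation=2);b=cv2.resize(im[190:320,195:295],None,fx=3.8,fy=3.8,interpolation=2)
o=np.zeros((589,770,3),np.uint8);o[:a.shape[0],:a.shape[1]]=a;o[:b.shape[0],390:390+b.shape[1]]=b;cv2.imwrite("pics/crop1.png",o)
E
```

```text
glass px [[251.45135498046875, 291.2300720214844], [255.318603515625, 233.2212371826172], [281.66815185546875, 234.97787475585938], [277.8009033203125, 292.9866943359375]]
[[461.9, 195.4, 50.0], [598.6, 191.5, 50.0], [596.2, 129.1, 50.0], [459.4, 133.8, 50.0]] [np.float64(61.7), np.float64(136.8), np.float64(62.4), np.float64(136.9)]
orange ((479.88916015625, 305.19287109375), (57.661155700683594, 122.97541046142578), 6.709836483001709) 3522.0 [[302.9, -267.6], [598.1, -303.2], [585.3, -444.7], [290.1, -405.7]]
orange ((471.5999450683594, 287.29998779296875), (36.34529113769531, 91.49961853027344), 8.13010311126709) 1992.5 [[380.9, -275.1], [601.5, -307.2], [591.2, -396.1], [370.7, -362.3]]
orange ((280.0, 244.50001525878906), (20.50609588623047, 19.091880798339844), 45.0) 293.5 [[577.2, 168.2], [611.2, 136.4], [576.6, 100.0], [542.8, 131.8]]
orange ((346.0, 253.0), (14.0, 40.0), 0.0) 323.5 [[511.3, -11.2], [609.1, -9.2], [610.1, -43.5], [512.2, -45.3]]
c1 [675.7 280.6  50. ]
c2 [ 660.5 -110.8   50. ]
c3 [ 430.4 -101.8   50. ]
c4 [446.1 289.   50. ]
roll [572.8 129.   70. ] [577.  131.6  70. ] sw [513.5 243.3  81. ] [527.9 257.3  75. ]
```

View pics/crop1.png

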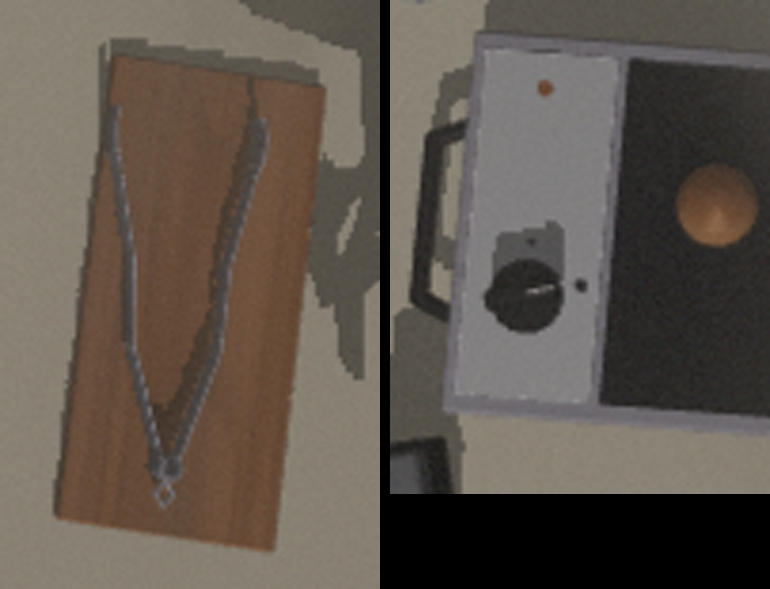

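The crop shows the switch centre at about px (230.8, 267.6), with the bar's white line pointing right at the large dot. The tongs pin is at about (473.9, 347.9) and the jaw ends at about (460.5, 254) and (499.5, 257). Next I compute the targets.

```bash
python3 - <<'E'
from h import *
pin=ray("top",(473.9,347.9),36);a=ray("top",(460.5,253.9),36);b=ray("top",(499.5,257.1),36);m=(a+b)/2
d=(m-pin)/np.linalg.norm(m-pin)
print("pin",pin,"L",a,"R",b,"tiplen",np.linalg.norm(m-pin),"jawgap",np.linalg.norm(a-b),"yaw",np.degrees(np.arctan2(d[1],d[0])));print("grip",pin+100*d)
for n in("top","scene"):
    im=cv2.imread(f"pics/{n}0.png");hsv=cv2.cvtColor(im,cv2.COLOR_BGR2HSV);m=cv2.inRange(hsv,(3,90,60),(18,255,255))
    for c in cv2.findContours(m,0,2)[0]:
        if 150<cv2.contourArea(c)<700:(p,r)=cv2.minEnclosingCircle(c);print(n,p,r,ray(n,p,70).round(1))
tool([514.3,243,150],13.2)
E
```

```text
pin [ 342.22423477 -331.90159835   36.        ] L [ 563.87811624 -300.86863003   36.        ] R [ 558.70222721 -395.18279044   36.        ] tiplen 219.65853436633006 jawgap 94.45607806001892 yaw -4.2096030771790796
grip [ 441.95445358 -339.24213348   36.        ]
top (280.5, 244.05555725097656) 10.50024700164795 [572.7 130.2  70. ]
top (348.0, 253.0) 20.000099182128906 [556.1 -27.3  70. ]
scene (340.6366271972656, 244.4071044921875) 11.707942962646484 [576.2 129.6  70. ]
scene (300.5, 212.5) 18.721744537353516 [564.  -17.3  70. ]
scene (269.5, 163.0) 37.1248893737793 [ 483.2 -222.6   70. ]
pos [ 115.  -512.   206.5] z [-0.     0.001 -1.   ] yaw_y -77.4 t 0.1 q [-1.57  0.31  1.5  -0.    1.33 -0.22]
shift tool mm [ 555.  -649.2   57.4]
turn about tool z rad 1.561
```

```bash
python3 -m jog '[[0.031,-0.036,0,0,0,0,0.085],[0.031,-0.036,0,0,0,0,0.085],[0.031,-0.036,0,0,0,0,0.085],[0.031,-0.036,0,0,0,0,0.085],[0.031,-0.036,0,0,0,0,0.085]]' 20
python3 -m jog '[[0.031,-0.036,0,0,0,0,0.085],[0.031,-0.036,0,0,0,0,0.085],[0.031,-0.036,0,0,0,0,0.085],[0.031,-0.036,0,0,0,0,0.085],[0.031,-0.036,0,0,0,0,0.085]]'
python3 -m jog '[[0.031,-0.036,0,0,0,0,0.085],[0.031,-0.036,0,0,0,0,0.085],[0.031,-0.036,0,0,0,0,0.085],[0.031,-0.036,0,0,0,0,0.085],[0.031,-0.036,0,0,0,0,0.085]]'
python3 -m jog '[[0.031,-0.036,0,0,0,0,0.085],[0.031,-0.036,0,0,0,0,0.085],[0.031,-0.036,0,0,0,0,0.085],[0,0,0,0,0,-0.144,0.085],[0,0,0,0,0,-0.144,0.085]]'
python3 -m jog '[[0,0,0,0,0,-0.144,0.085],[0,0,0,0,0,-0.144,0.085],[0,0,0,0,0,-0.144,0.085],[0,0,0,0,0,-0.144,0.085],[0,0,0,0,0,-0.144,0.085]]'
python3 -m jog '[[0,0,0,0,0,-0.144,0.085],[0,0,0,0,0,-0.144,0.085],[0,0,0,0,0,-0.144,0.085],[0,0,0,0,0,-0.144,0.06],[0,0,0,0,0,0,0.06]]'
python3 - <<'E'
from h import *
tool([514.3,243,100],13.2)
im=eyes.capture("top");cv2.imwrite("pics/t1.png",cv2.resize(im[190:340,170:370,::-1],None,fx=4,fy=4,interpolation=2))
E
```

```text
time_s: 0.6
eef_pos: [227.2, -300.8, 206.8]
ee_rot: [-0.0, 0.994, 0.11, 0.0]
force: [0.5, -0.1, -0.1]
grip_width: 0.996
grip_force: 0.0
time_s: 1.1
eef_pos: [339.0, -91.2, 207.1]
ee_rot: [0.0, 0.994, 0.11, 0.0]
force: [-0.4, 0.2, 0.8]
grip_width: 0.996
grip_force: 0.0
time_s: 1.6
eef_pos: [450.8, 118.7, 206.8]
ee_rot: [0.0, 0.994, 0.11, -0.0]
force: [0.4, -1.5, -0.3]
grip_width: 0.989
grip_force: 0.0
time_s: 2.1
eef_pos: [517.4, 243.3, 205.8]
ee_rot: [-0.0, 0.967, 0.255, -0.001]
force: [0.4, 0.4, -0.4]
grip_width: 0.997
grip_force: 0.0
time_s: 2.6
eef_pos: [517.3, 242.2, 206.6]
ee_rot: [-0.0, 0.815, 0.579, -0.0]
force: [1.0, -0.2, 0.1]
grip_width: 0.996
grip_force: 0.0
time_s: 3.1
eef_pos: [517.3, 242.2, 206.6]
ee_rot: [-0.0, 0.619, 0.785, -0.0]
force: [0.7, -0.9, 0.1]
grip_width: 0.707
grip_force: 0.0
pos [517.3 242.2 206.6] z [-0.001 -0.    -1.   ] yaw_y 13.5 t 3.1 q [ 0.23  0.42  1.35 -0.    1.37 -0.  ]
shift tool mm [  1.5  -2.7 106.6]
turn about tool z rad 0.005
```

```bash
python3 -m jog '[[0.0015,-0.003,0.04,0,0,0,0.06],[0,0,0.04,0,0,0,0.05],[0,0,0.03,0,0,0,0.05],[0,0,0.015,0,0,0,0.05],[0,0,0.01,0,0,0,0.05]]'
python3 -m jog '[[0,0,0,0,0,0,0.03],[0,0,0,0,0,0,0.008],[0,0,0,0,0,0,0.008],[0,0,0,0,0,0,0.008],[0,0,0,0,0,0,0.008]]' 30
python3 - <<'E'
from h import *
tool([514.3,243,71],13.2);print(sense()["wrist_torque"])
im=eyes.capture("scene");cv2.imwrite("pics/t1.png",cv2.resize(im[160:310,300:500,::-1],None,fx=4,fy=4,interpolation=2))
E
```

```text
time_s: 3.65
eef_pos: [513.7, 242.8, 70.5]
ee_rot: [-0.001, 0.621, 0.784, -0.001]
force: [0.1, -0.2, -0.5]
grip_width: 0.588
grip_force: 0.0
time_s: 4.15
eef_pos: [514.5, 243.0, 72.5]
ee_rot: [0.0, 0.62, 0.785, 0.0]
force: [0.0, -0.9, 0.3]
grip_width: 0.097
grip_force: 0.0
pos [514.5 243.   72.5] z [ 0.001  0.    -1.   ] yaw_y 13.4 t 4.15 q [0.24 0.54 1.53 0.   1.07 0.  ]
shift tool mm [-0.  -0.2  1.5]
turn about tool z rad 0.003
[ 0.02726365 -0.00447181  0.01628573]
```

View pics/t1.png

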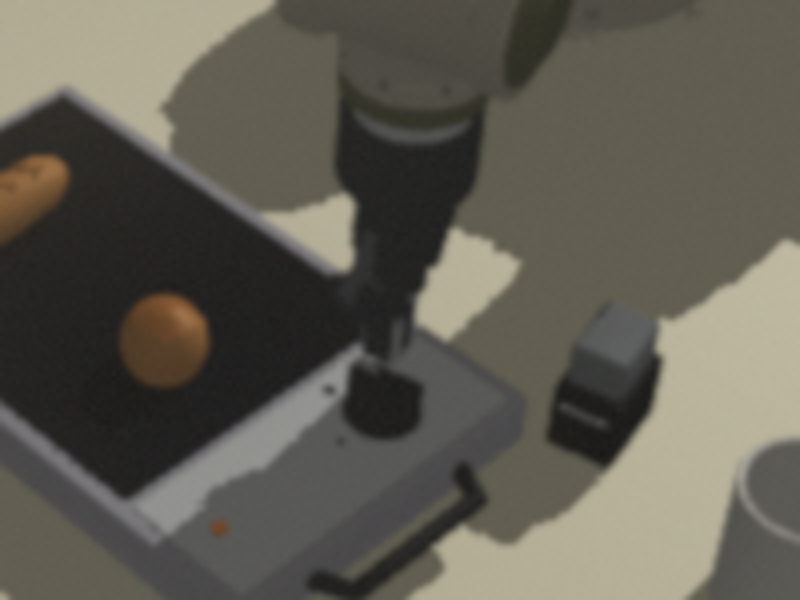

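The fingers closed to about 8 mm with no grip force, so the bar is not between them. I'll check the geometry in the picture before trying again.

```bash
python3 - <<'E'
from h import *
s=sense();print({k:np.round(s[k],3) for k in("grip_width","grip_force","force","wrist_torque")})
f=lambda P:np.round((proj("scene",P)-[300,160])*4).tolist()
for z in(50,56,61,81,100,135):print(z,f((514.5,243,z)))
print("bar ends",f((514.5+5,243-21,81)),f((514.5-5,243+21,81)))
im=eyes.capture("scene");im=cv2.convertScaleAbs(im[205:285,365:445,::-1],alpha=2.5,beta=10)
cv2.imwrite("pics/t2.png",cv2.resize(im,None,fx=7,fy=7,interpolation=2))
E
```

```text
{'grip_width': np.float64(0.097), 'grip_force': np.float64(0.0), 'force': array([ 0.02 ,  1.49 , -0.058]), 'wrist_torque': array([-0.031, -0.016, -0.026])}
50 [380.0, 406.0]
56 [381.0, 399.0]
61 [382.0, 393.0]
81 [385.0, 368.0]
100 [387.0, 343.0]
135 [392.0, 297.0]
bar ends [350.0, 354.0] [419.0, 382.0]
```

View pics/t2.png

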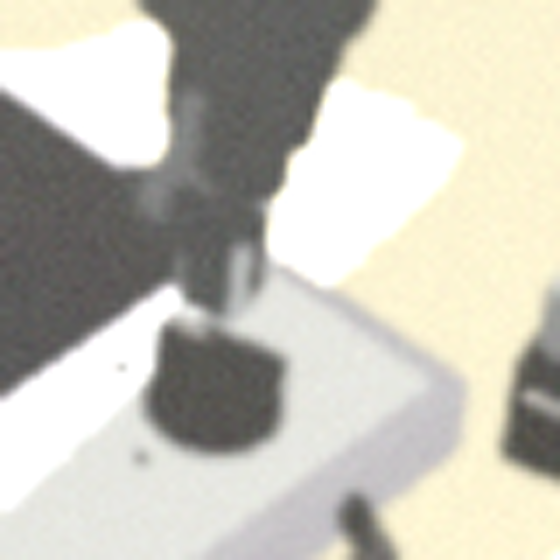

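```bash
python3 -m jog '[[0,0,0,0,0,0,0.0],[0,0,0,0,0,0,0.0],[0,0,0,0,0,0,0.0]]' 30
python3 - <<'E'
from h import *
im=eyes.capture("top");im=cv2.convertScaleAbs(im[235:295,200:270,::-1],alpha=2.5,beta=10)
cv2.imwrite("pics/t3.png",cv2.resize(im,None,fx=8,fy=8,interpolation=2))
im=eyes.capture("scene");cv2.imwrite("pics/t3s.png",im[:,:,::-1])
E
```

```text
time_s: 4.55
eef_pos: [514.2, 243.0, 72.0]
ee_rot: [-0.0, 0.62, 0.785, 0.0]
force: [0.0, 0.3, -0.4]
grip_width: -0.001
grip_force: 0.0
```

View pics/t3.png

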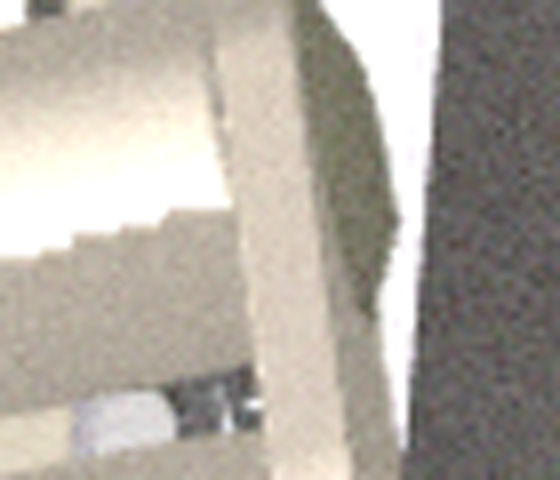

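Fully shut on nothing, so the fingers are not around the bar. I'll difference the scene view against the first picture to find the real fingertips.

```bash
python3 - <<'E'
from h import *
a=cv2.imread("pics/scene0.png");b=cv2.imread("pics/t3s.png")
for P in((514,243,61),(514,243,81),(514,243,135),(514,243,200)):print(P,proj("scene",P).round(1),proj("top",P).round(1))
def pr(i):return cv2.resize(cv2.convertScaleAbs(i[205:285,365:433],alpha=2.5,beta=10),None,fx=5.8,fy=5.8,interpolation=2)
cv2.imwrite("pics/t4.png",np.hstack([pr(a),pr(b)]))
E
```

```text
(514, 243, 61) [395.6 258.1] [231.3 268.2]
(514, 243, 81) [396.3 251.8] [230.1 267.8]
(514, 243, 135) [398.1 234.2] [226.6 266.6]
(514, 243, 200) [400.5 211.8] [222. 265.]
```

View pics/t4.png

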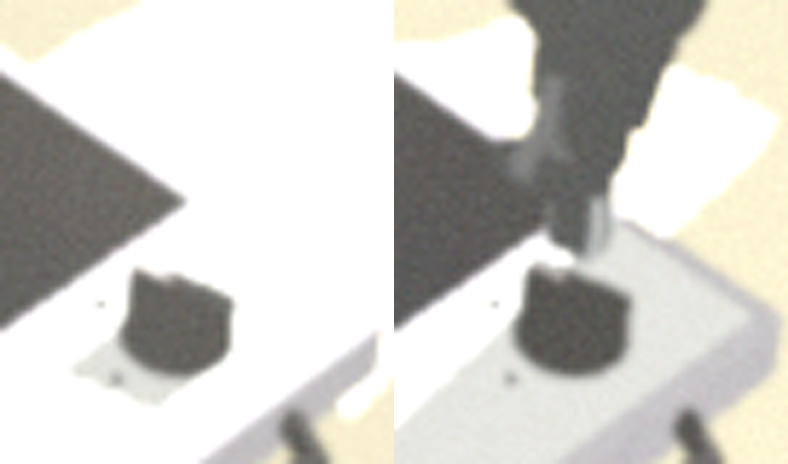

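```bash
python3 - <<'E'
from h import *
for z in(61,72,83,90):print(z,ray("scene",(397,249.8),z).round(1))
im=eyes.capture("top");hsv=cv2.cvtColor(im,cv2.COLOR_RGB2HSV)
print(ray("top",(227,285),80).round(1))
from glob import glob
im=cv2.imread("pics/t3s.png");cv2.imwrite("pics/t5.png",cv2.convertScaleAbs(cv2.resize(im[60:280,320:520],None,fx=2.7,fy=2.7,interpolation=2),alpha=1.8))
s=sense();print(s["joints"],s["ee_rot"])
E
```

```text
61 [491.1 228.   61. ]
72 [500.3 234.6  72. ]
83 [509.6 241.2  83. ]
90 [515.4 245.4  90. ]
[474.6 248.6  80. ]
[2.35456770e-01 5.43489843e-01 1.52897602e+00 3.25317849e-05
 1.06911297e+00 1.48360673e-03] [-6.93102932e-06  6.19746306e-01  7.84802214e-01  1.42515953e-05]
```

View pics/t5.png

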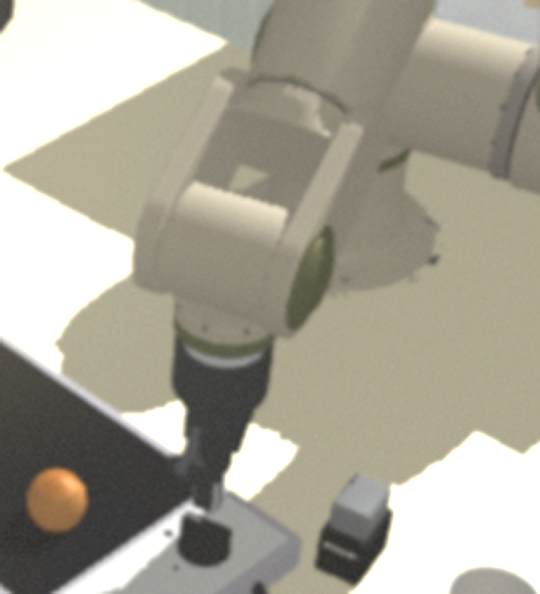

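```bash
python3 - <<'E'
from h import *
u=np.array([.219,-.976,0])
for z in(183,196,209,222,236):print(z,[proj("scene",np.array([115,-512.,z])+k*u).round(1).tolist() for k in(-50,0,50)])
im=cv2.imread("pics/scene0.png");cv2.imwrite("pics/t6.png",cv2.resize(cv2.convertScaleAbs(im[0:60,240:340],alpha=1.8),None,fx=7,fy=7,interpolation=2))
E
```

```text
183 [[308.0, 48.0], [294.5, 44.0], [281.3, 40.2]]
196 [[307.9, 44.0], [294.4, 40.1], [281.1, 36.2]]
209 [[307.8, 40.0], [294.2, 36.1], [280.9, 32.3]]
222 [[307.7, 35.9], [294.1, 32.0], [280.7, 28.2]]
236 [[307.6, 31.5], [293.9, 27.7], [280.5, 23.9]]
```

View pics/t6.png

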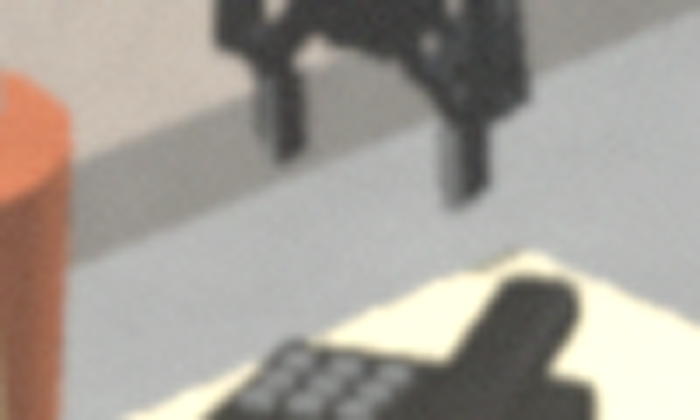

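The start picture also shows the fingertips about 27–32 mm higher than the stated tool geometry predicts. That fits the shut fingers sitting just above the bar at z ≈ 88. I'll open them first; if they were behind the bar instead, opening would be blocked. Then I'll go down by feel.

```bash
python3 -m jog '[[0,0,0,0,0,0,0.05],[0,0,0,0,0,0,0.05],[0,0,0,0,0,0,0.05],[0,0,0,0,0,0,0.05]]' 20
python3 -m jog '[[0,0,0.004,0,0,0,0.05],[0,0,0.004,0,0,0,0.05],[0,0,0.004,0,0,0,0.05],[0,0,0,0,0,0,0.05]]' 20
```

```text
time_s: 5.1
eef_pos: [514.2, 243.0, 72.0]
ee_rot: [-0.0, 0.62, 0.785, 0.0]
force: [0.5, -0.1, -0.2]
grip_width: 0.584
grip_force: 0.0
time_s: 5.5
eef_pos: [513.8, 242.9, 59.2]
ee_rot: [-0.0, 0.62, 0.785, -0.001]
force: [-0.4, 0.1, -0.1]
grip_width: 0.588
grip_force: 0.0
```

```bash
python3 -m jog '[[0,0,0.004,0,0,0,0.05],[0,0,0.004,0,0,0,0.05],[0,0,0.004,0,0,0,0.05],[0,0,0,0,0,0,0.03]]' 20
python3 -m jog '[[0,0,0,0,0,0,0.02],[0,0,0,0,0,0,0.005],[0,0,0,0,0,0,0.005],[0,0,0,0,0,0,0.005],[0,0,0,0,0,0,0.005]]' 30
```

```text
time_s: 5.9
eef_pos: [513.9, 242.9, 47.3]
ee_rot: [-0.0, 0.62, 0.785, -0.0]
force: [-1.3, 0.5, 0.2]
grip_width: 0.431
grip_force: 0.0
time_s: 6.4
eef_pos: [517.0, 243.6, 48.7]
ee_rot: [0.002, 0.62, 0.785, 0.003]
force: [11.6, 3.2, -6.5]
grip_width: 0.135
grip_force: 33.7
```

The grip is on the bar at 33.7 N. The bar pulled the tool about 3 mm towards +x, so I shift by that and turn.

```bash
python3 -m jog '[[0,0.003,0,0,0,0,0.005],[0,0,0,0,0,-0.1,0.005],[0,0,0,0,0,-0.14,0.005],[0,0,0,0,0,-0.14,0.005],[0,0,0,0,0,-0.14,0.005]]'
python3 -m jog '[[0,0,0,0,0,-0.14,0.005],[0,0,0,0,0,-0.14,0.005],[0,0,0,0,0,-0.14,0.005],[0,0,0,0,0,-0.14,0.005],[0,0,0,0,0,-0.14,0.005]]'
python3 -m jog '[[0,0,0,0,0,-0.06,0.005],[0,0,0,0,0,0,0.005]]'
python3 - <<'E'
from h import *
tool([514.3,243,71],87.7);print(sense()["wrist_torque"],sense()["force"])
E
```

```text
time_s: 6.9
eef_pos: [518.2, 244.1, 48.7]
ee_rot: [0.001, 0.395, 0.919, 0.001]
force: [3.7, 4.0, -0.0]
grip_width: 0.138
grip_force: 34.3
time_s: 7.4
eef_pos: [518.9, 245.4, 48.7]
ee_rot: [0.003, 0.056, 0.998, 0.002]
force: [7.9, 11.1, -3.6]
grip_width: 0.138
grip_force: 33.9
time_s: 7.6
eef_pos: [518.9, 245.6, 48.7]
ee_rot: [0.003, 0.028, 1.0, 0.002]
force: [7.5, 10.6, -3.3]
grip_width: 0.136
grip_force: 33.9
pos [518.9 245.6  48.7] z [ 0.005  0.004 -1.   ] yaw_y 86.8 t 7.6 q [ 0.24  0.58  1.54  0.    1.02 -1.28]
shift tool mm [  4.4  -2.7 -22.3]
turn about tool z rad -0.015
[ 1.84482608 -1.26489573  0.08507803] [ 7.46409752 10.59883371 -3.34690214]
```

The switch is at about 1.28 rad. I release, rise, check the switch and get the shift to the tongs.

```bash
python3 -m jog '[[0,0,0,0,0,0,0.04],[0,0,0,0,0,0,0.06],[0,0,0,0,0,0,0.085],[0,0,-0.04,0,0,0.017,0.085],[0,0,-0.045,0,0,0,0.085]]' 20
python3 -m jog '[[0,0,-0.045,0,0,0,0.085]]'
python3 - <<'E'
from h import *
tool([446,-337,100],85.8)
im=eyes.capture("scene")[:,:,::-1];cv2.imwrite("pics/s7.png",im)
for f in("pics/scene0.png","pics/s7.png"):
    g=cv2.imread(f,0)[235:275,380:415]; m=(g<45).astype(np.uint8);mo=cv2.moments(m,True);print(mo["m00"],mo["m10"]/mo["m00"]+380,mo["m01"]/mo["m00"]+235,mo["mu20"]/mo["m00"],mo["mu02"]/mo["m00"],mo["mu11"]/mo["m00"])
    for r in range(10,34):print("".join("#" if v<45 else "." if v<110 else "o" for v in g[r]))
E
```

```text
time_s: 8.1
eef_pos: [516.1, 243.2, 132.9]
ee_rot: [-0.002, 0.037, 0.999, -0.001]
force: [0.9, 0.7, 0.8]
grip_width: 0.97
grip_force: 0.0
time_s: 8.2
eef_pos: [516.7, 243.4, 179.6]
ee_rot: [-0.0, 0.037, 0.999, -0.0]
force: [1.2, 0.1, 0.4]
grip_width: 0.996
grip_force: 0.0
pos [516.7 243.4 179.6] z [-0.001 -0.    -1.   ] yaw_y 85.8 t 8.2 q [ 0.24  0.44  1.39 -0.    1.31 -1.26]
shift tool mm [  27.6 -584.    79.8]
turn about tool z rad -0.001
363.0 391.1046831955923 252.88429752066116 40.88160341203166 113.21526307401591 47.36197436422829
#######....oooooooooooooooooooooooo
######....ooooooooooooooooooooooooo
####....ooooooooooooooooooooooooooo
###....oooooooooooooooooooooooooooo
##...oooooooooooooooooooooooooooooo
....oooo....ooooooooooooooooooooooo
...oooo.........ooooooooooooooooooo
.oooooo...........ooooooooooooooooo
ooooooo..##..........oooooooooooooo
oooooo..#########......oooooooooooo
oooooo..#############....oooooooooo
oo.ooo..###############...ooooooooo
o...oo..################..ooooooooo
oo..oo..################..ooooooooo
oooooo..################..ooooooooo
ooooo..##########
[... 569 characters left out ...]
................
#...oooooooo.......####............
...ooooooooo......#####............
.oooooooooo.....########...........
oooooooooo......#######............
oooooooo........#######............
ooooooo........########............
oo.ooo........#########............
o.......#....##########............
oo......##..###########............
oo.....#################...........
oo.....#################...........
.......##################..........
......###################..........
.......##################..........
.......##################..........
........################...........
........################...........
..........#############............
............########...............
```

The bar now runs along x, so the switch is off. On to the tongs.

```bash
python3 -m jog '[[0.0023,-0.0487,0,0,0,0,0.085],[0.0023,-0.0487,0,0,0,0,0.085],[0.0023,-0.0487,0,0,0,0,0.085],[0.0023,-0.0487,0,0,0,0,0.085],[0.0023,-0.0487,0,0,0,0,0.085]]' 20
python3 -m jog '[[0.0023,-0.0487,0,0,0,0,0.085],[0.0023,-0.0487,0,0,0,0,0.085],[0.0023,-0.0487,0,0,0,0,0.085],[0.0023,-0.0487,0,0,0,0,0.085],[0.0023,-0.0487,0,0,0,0,0.085]]'
python3 -m jog '[[0.0023,-0.0487,0,0,0,0,0.085],[0.0023,-0.0487,0,0,0,0,0.085],[0,0,0,0,0,0,0.085]]'
python3 -m jog '[[0,0,0.04,0,0,0,0.085],[0,0,0.04,0,0,0,0.085],[0,0,0.03,0,0,0,0.085],[0,0,0,0,0,0,0.085]]'
python3 - <<'E'
from h import *
tool([446,-337,20],85.8)
a=cv2.imread("pics/scene0.png");im=np.ascontiguousarray(eyes.capture("scene")[:,:,::-1]);t=eyes.capture("top")[:,:,::-1];cv2.imwrite("pics/t8.png",t)
def f(i): return cv2.resize(cv2.convertScaleAbs(i,alpha=1.6),None,fx=4,fy=4,interpolation=2)
o=np.vstack([f(im[110:200,180:320]),cv2.resize(f(t[235:365,440:520])[:240],(560,240))]);cv2.imwrite("pics/s8.png",o)
E
```

```text
time_s: 8.75
eef_pos: [487.0, -0.2, 178.0]
ee_rot: [0.0, 0.037, 0.999, -0.0]
force: [0.1, -0.8, -0.3]
grip_width: 0.996
grip_force: 0.0
time_s: 9.25
eef_pos: [457.5, -242.3, 178.0]
ee_rot: [-0.0, 0.037, 0.999, -0.0]
force: [1.1, 0.0, -0.2]
grip_width: 0.993
grip_force: 0.0
time_s: 9.55
eef_pos: [444.9, -342.0, 177.2]
ee_rot: [-0.0, 0.04, 0.999, -0.0]
force: [1.0, 1.0, 0.1]
grip_width: 0.998
grip_force: 0.0
time_s: 9.95
eef_pos: [444.9, -335.0, 64.4]
ee_rot: [-0.003, 0.037, 0.999, 0.003]
force: [0.3, -0.1, 0.1]
grip_width: 0.995
grip_force: 0.0
pos [ 444.9 -335.    64.4] z [-0.005  0.006 -1.   ] yaw_y 85.8 t 9.95 q [-0.86  0.54  1.57 -0.    1.05 -2.35]
shift tool mm [-1.5 -2.2 44.3]
turn about tool z rad -0.0
```

```bash
python3 -m jog '[[0,-0.001,0.03,0,0,0,0.085],[0,0,0.02,0,0,0,0.085],[0,0,0.005,0,0,0,0.085],[0,0,0,0,0,0,0.085]]' 20
python3 -m jog '[[0,0,0.004,0,0,0,0.085],[0,0,0.003,0,0,0,0.085],[0,0,0,0,0,0,0.085]]'
python3 -m jog '[[0,0,0.003,0,0,0,0.085],[0,0,0.003,0,0,0,0.085],[0,0,0,0,0,0,0.085]]'
```

```text
time_s: 10.45
eef_pos: [447.0, -338.6, 14.3]
ee_rot: [0.001, 0.037, 0.999, -0.001]
force: [-0.3, 1.2, -0.5]
grip_width: 0.993
grip_force: 0.0
time_s: 10.75
eef_pos: [446.6, -338.2, 6.3]
ee_rot: [0.0, 0.037, 0.999, -0.0]
force: [-0.2, -1.0, 0.3]
grip_width: 0.996
grip_force: 0.0
time_s: 11.05
eef_pos: [446.3, -337.9, -0.4]
ee_rot: [-0.0, 0.037, 0.999, 0.0]
force: [-0.1, 0.1, 0.5]
grip_width: 0.995
grip_force: 0.0
```

```bash
python3 -m jog '[[0,0,0.003,0,0,0,0.085],[0,0,0.002,0,0,0,0.085],[0,0,0.002,0,0,0,0.08],[0,0,0,0,0,0,0.07]]'
python3 -m jog '[[0,0,0,0,0,0,0.06],[0,0,0,0,0,0,0.055],[0,0,0,0,0,0,0.055],[0,0,0,0,0,0,0.055]]' 20
```

```text
time_s: 11.45
eef_pos: [446.4, -337.9, -7.3]
ee_rot: [-0.0, 0.037, 0.999, 0.0]
force: [-1.0, 0.4, 0.5]
grip_width: 0.823
grip_force: 0.0
time_s: 11.85
eef_pos: [446.8, -337.3, -6.4]
ee_rot: [0.0, 0.036, 0.999, 0.0]
force: [1.1, 5.8, 6.5]
grip_width: 0.649
grip_force: 13.6
```

Grip on the tongs at 55 mm with 13.6 N. Lifting and checking.

```bash
python3 -m jog '[[0,0,-0.01,0,0,0,0.055],[0,0,-0.03,0,0,0,0.055],[0,0,-0.04,0,0,0,0.055],[0,0,-0.04,0,0,0,0.055],[0,0,-0.04,0,0,0,0.055]]'
python3 - <<'E'
from h import *
tool([446,-337,20],85.8)
im=np.ascontiguousarray(eyes.capture("scene")[:,:,::-1]);t=eyes.capture("top")[:,:,::-1];cv2.imwrite("pics/t9.png",t);cv2.imwrite("pics/s9.png",im)
f=lambda i,k:cv2.resize(cv2.convertScaleAbs(i,alpha=1.7),None,fx=k,fy=k,interpolation=2)
A=f(im[60:210,170:330],2.5);B=f(t[225:375,410:530],2.5);cv2.imwrite("pics/c9.png",np.hstack([A,B]));print(A.shape,B.shape)
E
```

```text
time_s: 12.35
eef_pos: [446.2, -338.0, 155.1]
ee_rot: [0.0, 0.037, 0.999, -0.0]
force: [1.1, -0.5, -1.2]
grip_width: 0.645
grip_force: 5.4
pos [ 446.2 -338.   155.1] z [ 0. -0. -1.] yaw_y 85.8 t 12.35 q [-0.86  0.43  1.47 -0.    1.24 -2.35]
shift tool mm [  0.3   1.  135.1]
turn about tool z rad -0.001
(375, 400, 3) (375, 300, 3)
```

View pics/c9.png

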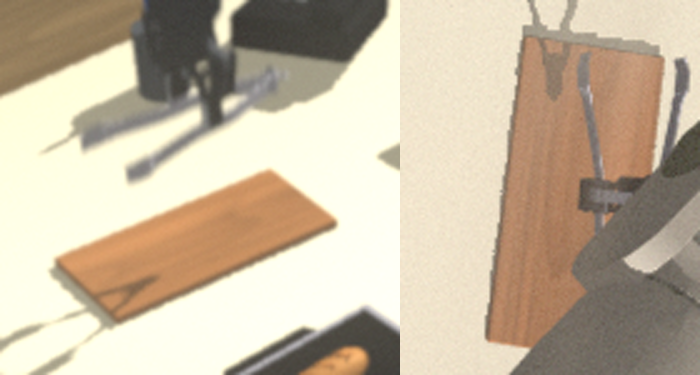

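The tongs are lifted level. In the scene view the jaws are at about px (206,115) and (226,128); in the top view they are at (483.6,250) and (522.8,251). I triangulate them to get the jaw position relative to the TCP.

```bash
cat >>h.py <<'E'
def tri(a,b):
    A=[];
    o1=ray("top",a,1000);d1=ray("top",a,0)-o1;o2=ray("scene",b,1000);d2=ray("scene",b,0)-o2
    d1/=np.linalg.norm(d1);d2/=np.linalg.norm(d2)
    t=np.linalg.lstsq(np.stack([d1,-d2],1),o2-o1,rcond=None)[0]
    p,q=o1+t[0]*d1,o2+t[1]*d2;return (p+q)/2,np.linalg.norm(p-q)
E
python3 - <<'E'
from h import *
L=tri((483.6,249.8),(226,128));Rr=tri((522.8,251),(206,115.2))
print(L,Rr,np.linalg.norm(L[0]-Rr[0]),(L[0]+Rr[0])/2)
print("roll",tri((280.5,244.06),(340.6,244.4)))
E
```

```text
(array([ 558.26992507, -302.37478579,  180.09097034]), np.float64(10.82381411886712)) (array([ 557.9886519 , -385.88650684,  181.24920744]), np.float64(10.49598054011451)) 83.52022617592971 [ 558.12928849 -344.13064631  180.67008889]
roll (array([573.78432022, 129.22295368,  67.99691501]), np.float64(2.8395457297331026))
```

```bash
python3 -c "
from h import *
p=sense()['eef_pos'];tool(p+[29,476,0])"
```

```text
pos [ 448.1 -340.   158.9] z [ 0.007 -0.008 -1.   ] yaw_y 85.8 t 12.45 q [-0.86  0.43  1.46 -0.    1.24 -2.35]
shift tool mm [  6.2 476.8  -3.6]
```

```bash
python3 -m jog '[[0,0.02,0,0,0,0,0.055],[0.0005,0.035,0,0,0,0,0.055],[0.0005,0.04,0,0,0,0,0.055],[0.0005,0.04,0,0,0,0,0.055],[0.0005,0.04,0,0,0,0,0.055]]'
python3 -m jog '[[0.0005,0.04,0,0,0,0,0.055],[0.0005,0.04,0,0,0,0,0.055],[0.0005,0.04,0,0,0,0,0.055],[0.0005,0.04,0,0,0,0,0.055],[0.0005,0.04,0,0,0,0,0.055]]'
python3 -m jog '[[0.0005,0.04,0,0,0,0,0.055],[0.0005,0.035,0,0,0,0,0.055],[0.0005,0.02,0,0,0,0,0.055],[0,0.007,0,0,0,0,0.055],[0,0,0,0,0,0,0.055]]'
python3 -m jog '[[0,0,0.02,0,0,0,0.055],[0,0,0.02,0,0,0,0.055],[0,0,0.01,0,0,0,0.055],[0,0,0,0,0,0,0.055]]'
python3 - <<'E'
from h import *
p=sense()["eef_pos"];tool(p)
t=eyes.capture("top")[:,:,::-1];s=eyes.capture("scene")[:,:,::-1];cv2.imwrite("pics/t10.png",t);cv2.imwrite("pics/s10.png",s)
g=cv2.cvtColor(t,cv2.COLOR_BGR2GRAY);h=cv2.cvtColor(t,cv2.COLOR_BGR2HSV);o=cv2.inRange(h,(3,90,60),(18,255,255))
print("top rows 226.., cols 250..")
for r in range(222,272):print(r,"".join("R" if o[r,c] else "." if g[r,c]<45 else "-" if g[r,c]<70 else "#" for c in range(250,320)))
E
```

```text
time_s: 12.95
eef_pos: [456.9, -161.9, 152.6]
ee_rot: [-0.0, 0.037, 0.999, 0.0]
force: [0.8, -0.4, -1.7]
grip_width: 0.647
grip_force: 5.3
time_s: 13.45
eef_pos: [469.2, 37.8, 152.7]
ee_rot: [-0.0, 0.037, 0.999, -0.0]
force: [0.1, 0.0, -1.1]
grip_width: 0.644
grip_force: 5.3
time_s: 13.95
eef_pos: [475.5, 138.2, 152.7]
ee_rot: [-0.0, 0.036, 0.999, -0.0]
force: [0.1, 1.1, -2.0]
grip_width: 0.647
grip_force: 5.4
time_s: 14.35
eef_pos: [475.1, 137.1, 102.0]
ee_rot: [-0.001, 0.038, 0.999, -0.0]
force: [-0.7, 0.0, -0.6]
grip_width: 0.647
grip_force: 5.4
pos [475.1 137.1 102. ] z [-0.002 -0.    -1.   ] yaw_y 85.7 t 14.35 q [ 0.04  0.36  1.73 -0.    1.06 -1.45]
shift tool mm [0. 0. 0.]
top rows 226.., cols 250..
222 #####-..............................-.-.------.------.----------------
223 ######...............................-.-....--------------------------
224 ######-.............................-.....----------------------------
225 ######-................................-..--.-------------------------
226 ######-.................................-------.----------------------
227 ######
[... 2664 characters left out ...]
--------.-.--.----.-----.
263 ----------------------------------------------------...---.---.-.--..-
264 ----------------------------------------------------..----------.-----
265 -------------------------------------------------------.-.-.----------
266 -------------------------------------------------------.-----.----.---
267 ---------------------------------------------#--#-#----.-..--.--------
268 ------------------------------------------#####-###-----.-.-.-.--.-.-.
269 ###---#-#-#-------#--#-##-#--####-#####--##########-------.----..-----
270 #########-##-##########################--##########-------.--..------.
271 #######################################--##########------..--.-.------
```

```bash
python3 - <<'E'
from h import *
for z in(132,144):print(ray("top",(259.8,230),z).round(1),ray("top",(296,231),z).round(1),"mid tips",ray("top",(277.9,238.4),z).round(1))
E
```

```text
[596.8 173.9 132. ] [596.8  94.  132. ] mid tips [579.3 133.4 132. ]
[595.4 172.9 144. ] [595.4  93.7 144. ] mid tips [578.1 132.8 144. ]
```

```bash
python3 -m jog '[[0.004,-0.004,0.015,0,0,0,0.055],[0,0,0.015,0,0,0,0.055],[0,0,0.015,0,0,0,0.055],[0,0,0.01,0,0,0,0.055],[0,0,0.005,0,0,0,0.055]]'
python3 -m jog '[[0,0,0,0,0,0,0.055],[0,0,0,0,0,0,0.05],[0,0,0,0,0,0,0.045],[0,0,0,0,0,0,0.04],[0,0,0,0,0,0,0.035]]' 20
python3 -m jog '[[0,0,0,0,0,0,0.03],[0,0,0,0,0,0,0.03],[0,0,0,0,0,0,0.03],[0,0,0,0,0,0,0.03]]' 25
```

```text
time_s: 14.95
eef_pos: [471.6, 134.2, 42.9]
ee_rot: [0.0, 0.037, 0.999, -0.0]
force: [0.2, 0.6, -0.7]
grip_width: 0.646
grip_force: 5.4
time_s: 15.45
eef_pos: [471.6, 134.4, 43.3]
ee_rot: [0.0, 0.037, 0.999, 0.0]
force: [0.8, 0.1, -0.8]
grip_width: 0.458
grip_force: 20.0
time_s: 15.85
eef_pos: [471.5, 134.4, 43.0]
ee_rot: [0.0, 0.037, 0.999, 0.0]
force: [0.6, -0.2, -0.3]
grip_width: 0.456
grip_force: 25.8
```

The jaws stopped at about 39 mm, as expected for shut on the roll. I lift gently.

```bash
python3 -m jog '[[0,0,-0.003,0,0,0,0.03],[0,0,-0.006,0,0,0,0.03],[0,0,-0.01,0,0,0,0.03],[0,0,-0.012,0,0,0,0.03],[0,0,-0.014,0,0,0,0.03]]'
python3 -m jog '[[0,0,-0.015,0,0,0,0.03],[0,0,-0.015,0,0,0,0.03],[0,0,-0.012,0,0,0,0.03],[0,0,-0.008,0,0,0,0.03],[0,0,-0.005,0,0,0,0.03]]'
python3 -m jog '[[0,0,0,0,0,0,0.03],[0,0,0,0,0,0,0.03],[0,0,0,0,0,0,0.03]]'
python3 - <<'E'
from h import *
def m(n):
    im=eyes.capture(n);h=cv2.cvtColor(im,cv2.COLOR_RGB2HSV);m=cv2.inRange(h,(3,90,60),(18,255,255))
    return [(np.round(p,1).tolist(),round(r,1)) for c in cv2.findContours(m,0,2)[0] if 80<cv2.contourArea(c)<900 for p,r in[cv2.minEnclosingCircle(c)]]
t=m("top");s=m("scene");print(t);print(s)
for a in t:
    for b in s:
        P,e=tri(a[0],b[0]);print(P.round(0),round(e,1))
print(sense()["grip_width"],sense()["time_s"],sense()["eef_pos"])
E
```

```text
time_s: 16.35
eef_pos: [471.3, 134.3, 89.2]
ee_rot: [0.0, 0.037, 0.999, -0.0]
force: [0.6, -0.6, -1.2]
grip_width: 0.459
grip_force: 25.7
time_s: 16.85
eef_pos: [471.5, 134.4, 143.8]
ee_rot: [0.0, 0.037, 0.999, 0.0]
force: [-0.3, 0.4, -1.7]
grip_width: 0.456
grip_force: 25.7
time_s: 17.15
eef_pos: [471.1, 134.3, 142.5]
ee_rot: [-0.001, 0.037, 0.999, -0.0]
force: [0.1, 0.1, -1.4]
grip_width: 0.451
grip_force: 25.7
[([346.0, 252.9], 21.1), ([277.8, 239.6], 11.6)]
[([342.0, 213.5], 11.7), ([300.0, 211.0], 19.4)]
[525.  18.  75.] 99.5
[557. -24.  67.] 2.9
[574. 131. 164.] 1.9
[607.  99. 171.] 94.1
0.4554025674039459 17.25 [471.17925446 134.3379534  142.59527956]
```

The roll is at z ≈ 164, about 96 mm up, with the long roll unmoved. I hold still for a moment, recheck and hand in.

```bash
python3 -m jog '[[0,0,0,0,0,0,0.03],[0,0,0,0,0,0,0.03],[0,0,0,0,0,0,0.03],[0,0,0,0,0,0,0.03],[0,0,0,0,0,0,0.03]]'
python3 - <<'E'
from h import *
from rig import finish_job
h=cv2.cvtColor(eyes.capture("scene"),cv2.COLOR_RGB2HSV);m=cv2.inRange(h,(3,90,60),(18,255,255))
c=[cv2.minEnclosingCircle(c)[0] for c in cv2.findContours(m,0,2)[0] if 150<cv2.contourArea(c)<900];print(c)
if any(np.hypot(p[0]-342,p[1]-213.5)<3 for p in c):print(finish_job())
E
```

```text
time_s: 17.75
eef_pos: [471.4, 134.4, 143.0]
ee_rot: [0.0, 0.037, 0.999, 0.0]
force: [0.1, 0.8, -2.3]
grip_width: 0.454
grip_force: 25.7
[(342.0, 213.5), (300.0, 211.0)]
the job is handed in; nothing more can be done
None
```

I turned the switch to off, and the tongs are holding the round roll still, about 9 cm clear of the tray; I handed the job in at about 18 s of the 53 s allowed.

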